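# Third hand at the frame jig

## Robot

A 7-joint arm with a two-finger parallel gripper is mounted at the origin on the work surface. World frame = base frame: x ahead of the robot, y to its left, z up, the work surface at z = 0. Lengths are in mm, angles in rad, forces in N, time in s.
With the tool pointing down it reaches from about 425 to 875 mm from the base axis. Payload 9.9 kg.
Tool frame: the origin (TCP) lies at the very end of the fingers, on their centre line; the grasp point (between the pads) lies 19 mm behind it (env.grip_point_offset is the distance from the TCP to the grasp point, in mm); z points along the fingers, y is the line along which they close (so a half turn about z gives the same grasp; the last joint's range is limited). The gripper opens to 85 mm and grips with 20 to 120 N. Pads are 22 mm wide; open, the fingers measure 114 mm over their backs; the gripper's body (76 mm by 85 mm) begins 54 mm behind the grasp point. The pads swing forward as they close: fully open they stand 13 mm farther back than shut.
Start: joints at [1.145, 0.576, 0.025, 1.437, -0.015, 1.129, -0.057], TCP at [226.253, -635.954, 193.389] pointing down, gripper open.
Joint ranges: [-2.76, 2.76], [-0.34, 2.15], [-1.52, 1.57], [0.19, 2.46], [-1.09, 4.23], [0.17, 1.99], [-2.82, 2.82]. Speed limits (rad/s): [2.22, 2.22, 3.01, 3.01, 3.14, 3.14, 3.14].

## Interface

Orientations are given as a unit quaternion [w, x, y, z].
In Python, from cell import env gives the robot as it stands.
- The arm moves only by the shell command python3 -m crank 'ROWS' [OPENING] [FORCE]. ROWS is JSON, a list of rows, each a list of 6 numbers: the shift along the world's x, y, z in mm, then the turn, a rotation vector about the world's x, y, z in rad. In form: [[dx, dy, dz, rx, ry, rz], ...]. A call has 1 to 5 rows; each row shifts and turns the commanded pose from where the row before left it; what a row does not reach is not made up. A row lasts 1/8 s, in which the tool goes at most 62.5 mm and 10.7 degrees, less where a joint would pass 70% of its speed; a pose out of reach is approached as far as the arm can. A call with a gripper value outside its range is refused whole. OPENING is the opening, from 0 (shut) to 1 (fully open), set as the call begins (- or left out, the last holds). The fingers move at their own pace and stop on an object; FORCE is the grip in N (left out, the last holds). Time passes only in rows, so rows that do not move let the fingers close. It gives the time, the measured TCP pose, the force, the opening and the grip force at its end, in the units of the state.
- env.get_state(): the state, without advancing time (a new reading comes with each control period).
- env.read_camera(name): name is "scene" or "top" or "wrist"; returns the picture (480x640x3 uint8, blue, green, red); there is no depth.
- env.camera_info(name): a dict with "intrinsics" (3x3 intrinsics, pixels), "rvec" (rotation vector, rad) and "tvec" (3), from world to camera coordinates, as OpenCV has them; the wrist camera has in their place "mount" (4x4, takes a point from camera to tool coordinates, whose origin is the TCP and whose axes are the flange's). Camera axes: x right, y down, z forward; pixel columns grow to the right and rows downward; lengths in mm; the calibration is good to about 2 mm. A picture is of the moment at which its call begins: read the wrist's pose just before it. camera_info takes no time and is no camera call.
- env.job_done(): hands the job in; it is judged then, once.
The state is a dict: "time": time; "q": joint angles; "joint_vel": joint speeds; "joint_efforts": joint torques, N m; "tcp_pos": TCP position; "orientation": TCP orientation; "force": force on the tool from outside, world axes, zero at the start; "ft_torque": the same for the moment, N m; "gripper_width": finger opening in mm; "grip_force": force on a finger pad.
Only numpy, scipy, OpenCV 4.12 (cv2) and the standard library are available. Lean on these libraries where they do the work, as an engineer would, in place of code of your own. Each camera call takes 0.05 s, during which the arm holds its last target. There are 200 camera calls.

## Task

Take the shorter of the two loose picture-frame rails with a light grip (its wood is soft: keep the grip under 50 N) and lay it flat on the bed of the jig, with one end between the two metal cheeks of the sprung crosspiece. Push it squarely, end-on, against the crosspiece with a steady force of about 10 N, never as much as 20 N, and finish while still holding and pushing it like that, so that I can pin the joint: do not let go. Leave the longer rail and the pots, jar, cup, hammer and tin where they are.

Things in the scene. Friction and masses are not known exactly. Their poses are not given: they have to be found in the camera images.
- short_rail: the shorter loose rail: light wood, 170 mm long (x), 24 mm wide (y), 24 mm tall (z), plus a 5 mm bead along its top (looks only); 50 to 120 g. Origin: centre of its underside. Starts flat on the table left or right of the jig. Both ends alike, either may go to the crosspiece. Soft: keep the grip (the force of each finger) under 50 N.
- long_rail: the longer loose rail, same wood and section (24 x 24 mm) but 250 mm long (x); to be left alone, on the other side of the jig. Origin at the centre of its underside.
- jig: fixed jig: plywood bed 260 x 160 mm, top 18 mm above the table. Origin at table level on its middle line; bed from x = -120 to +140 mm. Its +x points to the crosspiece, the way to push, within 0.4 rad of the world's x. Back block 34 mm tall at the far end, coil springs before it: they give 600 N/m, no preload, almost no friction, so 10 N push the crosspiece 17 mm back; hard end at 30 mm.
- crosspiece: sprung crosspiece: wood bar 130 mm wide, top 25 mm above the bed, axes as the jig's, flat face towards -x. Origin: middle of that face at bed level (18 mm above the table), at rest 60 mm along the jig's x. Two cheeks, 23 mm tall, stand 14 mm out of the face, a 40 mm pocket between them, centred on y = 0. Rail seated: its origin at x = -85 mm, y = 0, z = 0 here, its x axis along this x.
- pot_a: small waisted paint pot of blue ceramic, 54 mm wide, 60 mm tall, standing beyond the jig to the left; origin under its centre; to be left alone
- pot_b: small waisted paint pot of terracotta, 54 mm wide, 60 mm tall, at the outer left; origin under its centre; to be left alone
- pot_c: small waisted paint pot of green glass, 54 mm wide, 60 mm tall, at the outer right; origin under its centre; to be left alone
- glaze_jar: amber glass jar with a steel cap, 56 mm wide, 75 mm tall, beyond the jig to the right; origin under its centre; to be left alone
- pin_hammer: small hammer, 240 mm long, lying beyond the jig; to be left alone
- pin_tin: round steel tin of pins, 60 mm wide, 22 mm tall, far left; origin under its centre; to be left alone
- brush_cup: white ceramic cup, 72 mm wide, 90 mm tall, far right; origin under its centre; to be left alone
There are look-alikes about, which are no part of the job. What is shaped like the short_rail but yellow is not meant.

How it is judged:
By the outcome, as a careful person would: the job done as asked, in the order asked, and still so for the second after the job is handed in, while the arm keeps its last pose, push and grip.
It also fails if it takes over 45 s, if anything falls off the work surface, if the arm or the gripper's body presses on something with over 40 N, if the wrist force passes 120 N, or if a joint passes its speed limit or range.

## Working session

There is one attempt and no reset: what is moved stays moved. The work goes in short steps, Python scripts to look and compute and a shell command to move; the robot and the scene stay as the last step left them, time stands still between calls to the robot, and variables do not carry over. Pictures are saved under pics/ and viewed, at most 10 in all, crops included, and the job is handed in when it is done.

```bash
ls; mkdir -p pics
python3 - <<'E'
from cell import env
import cv2,numpy as np
s=env.get_state();print(s['time'],s['tcp_pos'],s['orientation'],s['gripper_width'])
for n in("top","scene"):
    cv2.imwrite(f"pics/{n}0.png",env.read_camera(n)); i=env.camera_info(n)
    R=cv2.Rodrigues(np.array(i['rvec'],float))[0];print(n,np.array(i['intrinsics']).tolist(),(-R.T@np.array(i['tvec']).ravel()).round(),R.round(2).tolist())
print(np.round(env.camera_info("wrist")["mount"],3).tolist(),env.grip_point_offset)
E
```

```text
pics
0.0 [ 226.06051418 -635.46353451  192.5231722 ] [-8.25095566e-04  9.85427788e-01  1.70092195e-01 -1.96667025e-04] 85.12118784369319
top [[519.5469001608212, 0.0, 325.4098994863882], [0.0, 519.5469001608212, 241.53798598707175], [0.0, 0.0, 1.0]] [ 359.    9. 1338.] [[0.01, -1.0, 0.01], [-0.99, -0.01, -0.12], [0.12, -0.01, -0.99]]
scene [[556.1211796610415, 0.0, 323.1682694586837], [0.0, 556.1211796610415, 229.96830191839572], [0.0, 0.0, 1.0]] [ 922. -761. 1365.] [[0.88, 0.47, 0.0], [0.4, -0.73, -0.55], [-0.26, 0.49, -0.83]]
[[0.001, -0.948, -0.319, 82.932], [1.0, 0.001, -0.0, 0.871], [0.001, -0.319, 0.948, -180.562], [0.0, 0.0, 0.0, 1.0]] 18.700000000000003
```

View pics/top0.png

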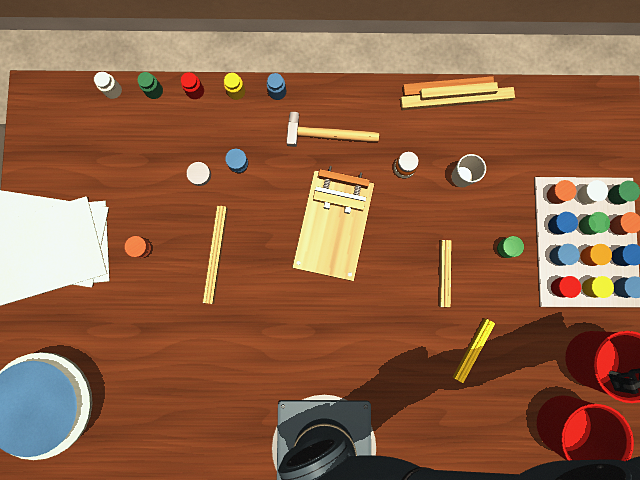

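View pics/scene0.png

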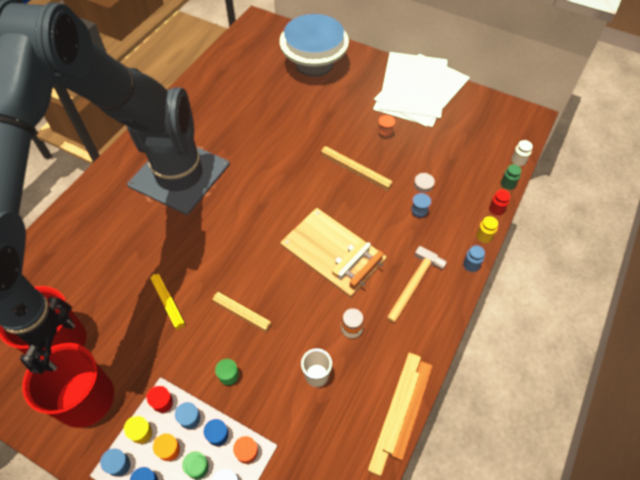

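Top view: the short rail is at about (445,273), right of the jig. The yellow decoy is at (475,350) and the long rail at (214,254). The jig bed corners are near (316,172), (374,184), (354,280) and (293,268), with the crosspiece at about (340,198).

```bash
cat > h.py <<'E'
from cell import env
import cv2,numpy as np
from scipy.spatial.transform import Rotation as Ro
def cam(n,s=None):
    i=env.camera_info(n);K=np.array(i['intrinsics'])
    if n=="wrist":
        s=s or env.get_state();w,x,y,z=s['orientation'];R=Ro.from_quat([x,y,z,w]).as_matrix();M=np.array(i['mount'])
        return K,R@M[:3,:3],R@M[:3,3]+s['tcp_pos']
    R=cv2.Rodrigues(np.array(i['rvec'],float))[0];return K,R.T,-R.T@np.array(i['tvec']).ravel()
def cast(c,uv,z):
    K,R,o=c;uv=np.atleast_2d(np.array(uv,float));d=(R@np.linalg.inv(K)@np.c_[uv,np.ones(len(uv))].T).T
    return (o+d*((z-o[2])/d[:,2])[:,None])[:,:2]
def mask(im,roi,lo,hi):
    m=cv2.inRange(cv2.cvtColor(im,cv2.COLOR_BGR2HSV),np.array(lo),np.array(hi));k=np.zeros_like(m);x0,y0,x1,y1=roi;k[y0:y1,x0:x1]=255;return m&k
def big(m):
    c=cv2.findContours(m,cv2.RETR_EXTERNAL,cv2.CHAIN_APPROX_NONE)[0];return max(c,key=cv2.contourArea)[:,0]
def rect(P):
    c,(a,b),t=cv2.minAreaRect(P.astype(np.float32));t=np.radians(t)
    if a<b:a,b,t=b,a,t+np.pi/2
    t=(t+np.pi/2)%np.pi-np.pi/2
    return np.round(c,1),round(a,1),round(b,1),round(t,4)
E
python3 - <<'E'
from h import *
for n,rr,jr in(("top",(420,225,470,320),(280,160,385,290)),("scene",(205,285,280,335),(270,200,395,300))):
    im=cv2.imread(f"pics/{n}0.png");c=cam(n);hsv=cv2.cvtColor(im,cv2.COLOR_BGR2HSV)
    if n=="top":print(hsv[273,440:453].tolist(),hsv[240,330],hsv[350,475],hsv[198,340],hsv[273,460])
    for r in(rr,jr):
        m=mask(im,r,(14,40,120),(32,190,255));p=big(m)
        for z in((24,27) if r is rr else (18,)):print(n,rect(cast(c,p,z)))
E
python3 - <<'E'
import cv2
im=cv2.imread("pics/top0.png");cv2.imwrite("pics/jc.png",cv2.resize(im[160:290,280:390],None,fx=4.5,fy=4.5,interpolation=cv2.INTER_CUBIC))
E
```

```text
[[15, 152, 72], [20, 154, 114], [30, 73, 255], [30, 87, 255], [23, 134, 167], [16, 152, 232], [26, 112, 248], [25, 114, 245], [20, 135, 226], [27, 106, 250], [30, 88, 255], [8, 215, 122], [9, 188, 141]] [ 24 106 244] [ 22 216 207] [ 26 110 246] [ 10 189 146]
top (array([ 434.3, -308.1]), 168.2, 24.0, np.float64(-0.0407))
top (array([ 434.1, -307.3]), 167.8, 24.0, np.float64(-0.0407))
top (array([559.2, -23. ]), 265.5, 159.9, np.float64(-0.2099))
scene (array([ 435.7, -306.7]), 178.2, 32.5, np.float64(-0.0376))
scene (array([ 436.8, -307.7]), 177.9, 32.4, np.float64(-0.0376))
scene (array([558.5, -20.6]), 266.3, 168.5, np.float64(-0.2095))
```

View pics/jc.png

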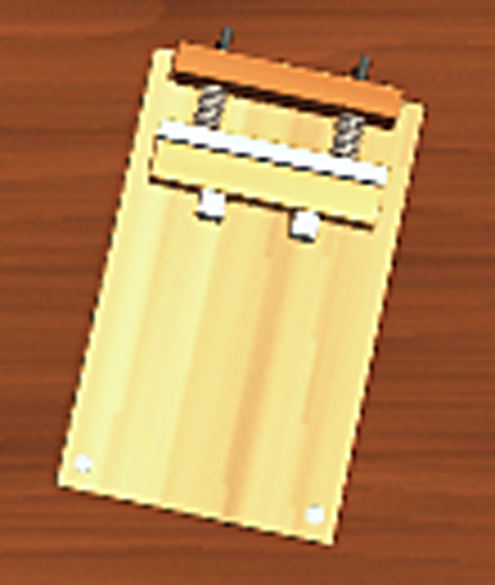

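Crop (4.5x): the bed is intact, the crosspiece face line runs from (150,180) to (375,228), and the cheeks are at (210,207) and (303,226). The jig yaw is about -0.21. Next I move over the rail for a wrist view.

```bash
python3 -m crank '[[32,50,2,0,0,-0.075],[32,50,2,0,0,-0.075],[32,50,2,0,0,-0.075],[32,50,2,0,0,-0.075],[32,50,2,0,0,-0.075]]' 1 40 && python3 -m crank '[[24,38,0,0,0,-0.007],[24,39,0,0,0,0],[0,0,0,0,0,0],[0,0,0,0,0,0]]'
python3 - <<'E'
from h import *
s=env.get_state();c=cam("wrist",s);im=env.read_camera("wrist");cv2.imwrite("pics/w1.png",im)
print(s['tcp_pos'],s['force'],Ro.from_quat(np.roll(s['orientation'],-1)).as_matrix().round(3).tolist())
m=mask(im,(0,0,640,480),(14,30,120),(34,190,255));p=big(m)
for z in(24,27,29):print(rect(cast(c,p,z)))
E
```

```text
time: 0.72
tcp_pos: [387.0, -384.1, 203.3]
orientation: [-0.0, 1.0, -0.018, -0.0]
force: [0.9, 0.3, 0.1]
gripper_width: 85.0
grip_force: 0.0
time: 1.23
tcp_pos: [433.8, -309.4, 203.2]
orientation: [0.0, 1.0, -0.02, -0.0]
force: [-0.7, -0.9, 0.0]
gripper_width: 85.4
grip_force: 0.0
[ 433.7790226  -309.37221166  203.23736429] [-0.65553703 -0.87876915  0.02936832] [[0.999, -0.04, -0.001], [-0.04, -0.999, -0.0], [-0.001, 0.0, -1.0]]
(array([509.3, -78.2]), 188.6, 63.5, np.float64(-0.2812))
(array([509.3, -80.1]), 187.0, 63.0, np.float64(-0.2812))
(array([509.4, -81.4]), 186.0, 62.6, np.float64(-0.2812))
```

View pics/w1.png

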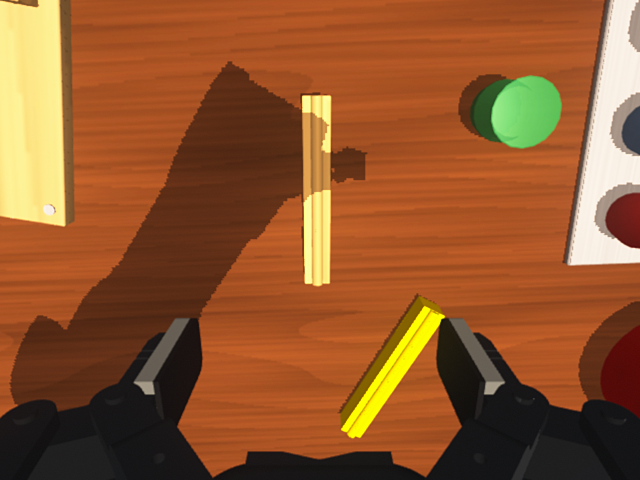

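Wrist view: the rail spans columns 302-330 and rows 94-285. The decoy's near end is at (430,300).

Run:
```python
from h import *
im=cv2.imread("pics/w1.png");c=cam("wrist")
m=mask(im,(280,60,355,310),(14,30,90),(34,190,255));m=cv2.morphologyEx(m,cv2.MORPH_CLOSE,np.ones((5,5)));p=big(m)
for z in(24,27):print(rect(cast(c,p,z)))
print(cast(c,[[316,95],[316,284],[303,95],[330,95],[303,284],[330,284]],24).round(1).tolist())
print("decoy",cast(c,[[421,295],[443,316],[342,410]],24).round(),cast(cam("top"),[[488,320]],24))
```

```text
(array([ 432.9, -308.1]), 172.7, 25.1, np.float64(-0.0377))
(array([ 433.6, -308.1]), 171.2, 24.9, np.float64(-0.0377))
[[519.2, -311.5], [348.8, -304.2], [519.6, -300.8], [518.7, -323.0], [349.3, -291.8], [348.3, -317.6]]
decoy [[ 333. -405.]
 [ 309. -427.]
 [ 200. -326.]] [[ 316.27629224 -411.49159107]]
```

```bash
python3 -m crank '[[0,1,-60,0,0,0],[0,0,-60,0,0,0],[0,0,-45,0,0,0],[0,0,-23,0,0,0],[0,0,-10,0,0,0]]' 1 35 && python3 -m crank '[[0,0,0,0,0,0],[0,0,0,0,0,0],[0,0,0,0,0,0],[0,0,0,0,0,0]]' 0 35;  python3 -m crank '[[0,0,0,0,0,0],[0,0,0,0,0,0]]'
```

```text
time: 1.9
tcp_pos: [432.8, -308.9, 4.0]
orientation: [-0.0, 1.0, -0.021, -0.001]
force: [-0.0, -0.5, 0.6]
gripper_width: 85.6
grip_force: 0.0
time: 2.4
tcp_pos: [434.6, -308.1, 6.0]
orientation: [0.0, 1.0, -0.02, 0.001]
force: [-0.2, 0.5, -0.7]
gripper_width: 12.3
grip_force: 0.0
time: 2.65
tcp_pos: [434.3, -307.9, 5.5]
orientation: [0.0, 1.0, -0.02, 0.0]
force: [1.0, -0.5, -0.3]
gripper_width: -0.1
grip_force: 0.0
```

Run:
```python
from h import *
a=env.read_camera("wrist");b=env.read_camera("scene")[250:370,170:300]
cv2.imwrite("pics/w2.png",np.hstack([cv2.resize(a,(400,300)),cv2.resize(b,(325,300),interpolation=cv2.INTER_CUBIC)]))
print(env.get_state())
```

```text
{'time': 2.75, 'q': array([ 0.50332245,  0.61739869,  0.03810519,  2.01670397, -0.04541741,
        0.50829736, -1.03686779]), 'joint_vel': array([ 0.00018093,  0.00098679,  0.00033461,  0.00178626,  0.00067438,
       -0.00092228,  0.00109648]), 'joint_efforts': array([-5.19822672e-03, -6.63743877e+01,  2.56973080e+00, -1.54008543e+01,
        8.11941951e-03,  2.78682914e-03,  5.98003157e-05]), 'tcp_pos': array([ 434.27433637, -307.91004371,    5.39419094]), 'orientation': array([-2.48152055e-05,  9.99798484e-01, -2.00746320e-02, -9.59051080e-07]), 'force': array([-0.26551781, -0.02082334,  0.72165198]), 'ft_torque': array([0.00806535, 0.01339423, 0.06700452]), 'grip_force': 0.0, 'gripper_width': 0.03283215167075049}
```

View pics/w2.png

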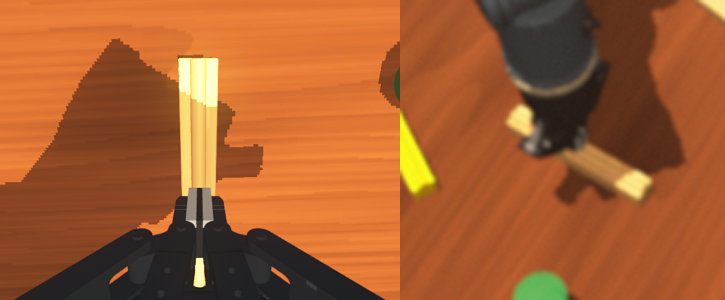

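The fingers are shut and the rail seems to pass beneath them: pad tips at about (200,190) in the left half, rail columns 180-218. I'll compare the image scale with the assumed heights.

Run:
```python
from h import *
s=env.get_state();c=cam("wrist",s);im=env.read_camera("wrist");K,R,o=c
def proj(P):
    q=K@(R.T@(np.array(P,float)-o));return (q[:2]/q[2]).round(1).tolist()
t=s['tcp_pos'];print("cam",o.round(1),"tcp px",proj(t),[proj(t+[11,0,z]) for z in(0,10,19,30,40)])
print("rail far-end top corners expected",[proj([519,-311+d,z]) for z in(24,0) for d in(12,-12)])
m=mask(im,(240,60,400,300),(14,20,90),(34,210,255));m=cv2.morphologyEx(m,cv2.MORPH_CLOSE,np.ones((5,5)))
for r in(95,110,150,200,250,290):
    u=np.flatnonzero(m[r]);print(r,u.min(),u.max(),[round(float(np.linalg.norm(np.diff(cast(c,[[u.min(),r],[u.max(),r]],z),axis=0))),1) for z in(0,5,24)])
cv2.imwrite("pics/w3.png",cv2.resize(im[240:480,200:440],None,fx=2.4,fy=2.4))
```

```text
cam [ 517.4 -311.8  186. ] tcp px [317.8, 282.0] [[316.8, 260.7], [316.7, 269.0], [316.6, 277.2], [316.4, 288.5], [316.3, 300.0]]
rail far-end top corners expected [[284.5, 95.2], [349.3, 92.6], [289.0, 95.7], [345.4, 93.3]]
95 285 349 [27.2, 26.5, 23.7]
110 285 356 [30.5, 29.7, 26.6]
150 286 348 [27.5, 26.7, 23.9]
200 288 347 [27.2, 26.4, 23.7]
250 289 346 [27.3, 26.6, 23.8]
290 290 345 [27.3, 26.5, 23.8]
```

View pics/w3.png

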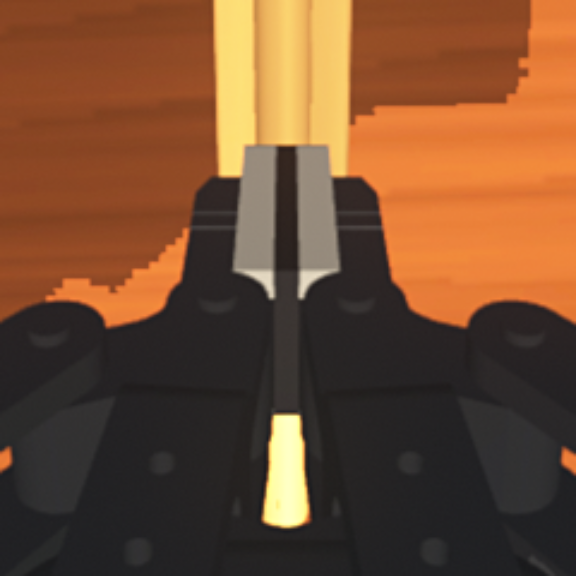

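In the crop the shut pad tips are at full-image pixel (319,301), where a point about 40 mm behind the reported TCP would appear. The open-finger spacing in w1 (240 px for 85 mm) also puts the tips about 38 mm short. The rail scale agrees with the camera height. So the real tips are about 39 mm above the stated TCP, and I have to go lower. I'll do that while watching the force.

```bash
python3 -m crank '[[0,0,0,0,0,0],[0,0,0,0,0,0],[0,0,0,0,0,0],[0,0,0,0,0,0],[0,0,0,0,0,0]]' 1 35 |tail -2; python3 -m crank '[[0,0,-8,0,0,0],[0,0,-7,0,0,0],[0,0,-5,0,0,0],[0,0,0,0,0,0]]'; python3 -m crank '[[0,0,-5,0,0,0],[0,0,-5,0,0,0],[0,0,-3,0,0,0],[0,0,0,0,0,0]]'
python3 - <<'E'
from h import *
a=env.read_camera("wrist");cv2.imwrite("pics/w4.png",a)
E
```

```text
gripper_width: 85.2
grip_force: 0.0
time: 3.92
tcp_pos: [433.9, -307.7, -15.2]
orientation: [-0.0, 1.0, -0.02, -0.0]
force: [-0.3, -0.2, -0.6]
gripper_width: 85.6
grip_force: 0.0
time: 4.42
tcp_pos: [434.1, -307.9, -27.9]
orientation: [-0.0, 1.0, -0.02, -0.0]
force: [0.4, -0.7, -0.2]
gripper_width: 85.3
grip_force: 0.0
```

View pics/w4.png

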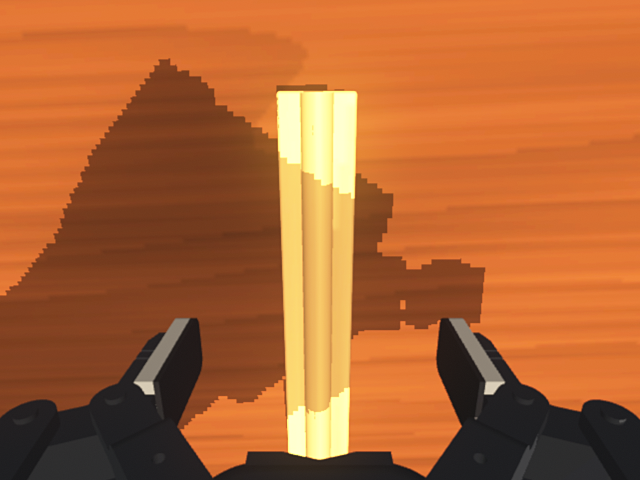

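The TCP reads -28 with no contact, which confirms the offset. The rail lies centred between the open fingers (columns 280-355). I'll go a little lower and close.

```bash
python3 -m crank '[[0,0,-4,0,0,0],[0,0,-2,0,0,0],[0,0,0,0,0,0]]' 1 35 |sed -n '2p;4,6p'; python3 -m crank '[[0,0,0,0,0,0],[0,0,0,0,0,0],[0,0,0,0,0,0],[0,0,0,0,0,0],[0,0,0,0,0,0]]' 0 35;  python3 -m crank '[[0,0,0,0,0,0],[0,0,0,0,0,0]]'
```

```text
tcp_pos: [434.1, -307.9, -33.8]
force: [0.4, -0.3, 0.3]
gripper_width: 85.3
grip_force: 0.0
time: 5.48
tcp_pos: [434.4, -308.1, -33.4]
orientation: [0.0, 1.0, -0.02, 0.0]
force: [0.1, 0.5, 3.0]
gripper_width: 23.4
grip_force: 35.3
time: 5.72
tcp_pos: [434.4, -308.1, -33.4]
orientation: [0.0, 1.0, -0.02, 0.0]
force: [-0.7, 0.7, 4.9]
gripper_width: 23.5
grip_force: 35.6
```

Gripped at 35 N with an opening of 23.5 mm. Next I lift and carry it to behind the crosspiece.

```bash
python3 -m crank '[[0,0,10,0,0,0],[0,0,20,0,0,0],[0,0,34,0,0,0],[4,20,6,0,0,0],[10,50,0,0,0,-0.034]]' |sed -n '2p;4,6p'; python3 -m crank '[[10,50,0,0,0,-0.034],[10,50,0,0,0,-0.034],[10,50,0,0,0,-0.034],[10,50,0,0,0,-0.034],[3,30,0,0,0,0]]'; python3 -m crank '[[0,0,0,0,0,0],[0,0,0,0,0,0],[0,0,0,0,0,0]]'
python3 - <<'E'
from h import *
s=env.get_state();np.save("s5.npy",s,allow_pickle=True)
a=env.read_camera("wrist");cv2.imwrite("pics/w5.png",a);print(s['tcp_pos'],s['orientation'])
E
```

```text
tcp_pos: [448.5, -239.8, 37.7]
force: [0.5, 0.9, -1.4]
gripper_width: 23.1
grip_force: 34.9
time: 6.98
tcp_pos: [491.7, -4.8, 36.7]
orientation: [-0.0, 0.995, -0.104, 0.0]
force: [0.3, 0.5, -1.2]
gripper_width: 23.3
grip_force: 34.9
time: 7.35
tcp_pos: [491.1, -9.3, 36.5]
orientation: [0.0, 0.994, -0.106, 0.0]
force: [-0.2, 0.0, -1.6]
gripper_width: 23.1
grip_force: 34.8
[491.06522605  -9.29681372  36.54320961] [ 1.98743523e-04  9.94376233e-01 -1.05904994e-01  5.00374961e-06]
```

View pics/w5.png

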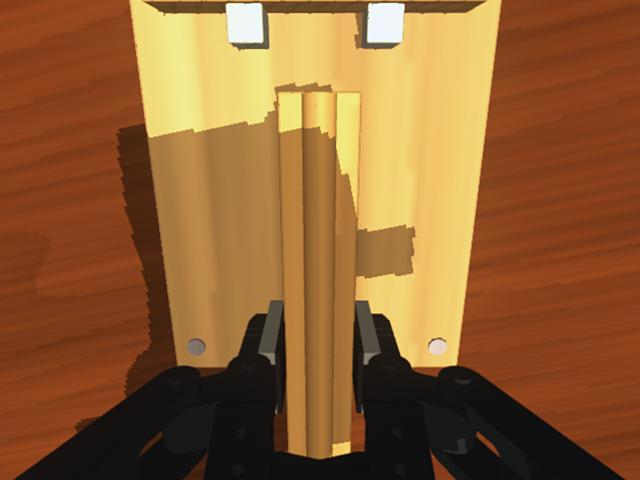

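Wrist view: the held rail's front end is at row 92, columns 277-361. The cheek tops span columns 226-264 and 367-404, with near edges at rows 40-47. The bed edges run left (133,5)-(178,367) and right (500,5)-(458,367).

```bash
cat > m.py <<'E'
from h import *
s=np.load("s5.npy",allow_pickle=True).item();c=cam("wrist",s);im=cv2.imread("pics/w5.png")
hsv=cv2.cvtColor(im,cv2.COLOR_BGR2HSV)
# bed side edges by row (table is red-brown, low hue)
m=cv2.inRange(hsv,(14,20,90),(34,215,255))
L=[];R=[]
for r in range(60,340,5):
    u=np.flatnonzero(m[r])
    if r<120:L.append((u.min(),r))
    R.append((u.max(),r))
def ln(P,z):
    P=cast(c,P,z);vx,vy,x,y=cv2.fitLine(P.astype(np.float32),cv2.DIST_HUBER,0,.01,.01).ravel();return np.arctan(vy/vx),np.array([x,y])
aL,pL=ln(L,18);aR,pR=ln(R,18);print("bed yaw",aL,aR)
w=cv2.inRange(hsv,(0,0,170),(180,60,255));w[80:]=0
cn=[k[:,0] for k in cv2.findContours(w,0,2)[0] if cv2.contourArea(k)>300]
for k in cn:print("cheek",k.min(0),k.max(0))
Q=lambda uv,z:cast(c,uv,z)
th=aR;ex=np.array([np.cos(th),np.sin(th)]);ey=np.array([-ex[1],ex[0]])
mid=lambda p:round(float(p@ey),1)
print("bed L,R in jig-y frame",mid(pL),mid(pR),"mid",(mid(pL)+mid(pR))/2)
ck=Q([[264,45],[367,45],[226,45],[404,45]],41);print("cheek y",(ck@ey).round(1),"front x",(ck@ex).round(1))
for zt in(94,):
    e=Q([[277,94],[361,93],[284,300],[355,300]],zt);print("rail",zt,"width",np.linalg.norm(e[0]-e[1]).round(1),"y",(e@ey).round(1),"front x",(e@ex).round(1))
    ctr=(e[0]+e[1])/2-(e[2]+e[3])/2;print("rail yaw",np.arctan2(ctr[1],ctr[0]))
print("tcp x,y",s['tcp_pos'][:2]@ex,s['tcp_pos'][:2]@ey)
print("bed near-edge x",(Q([[200,367],[450,367]],18)@ex).round(1))
tp=cast(cam("top"),np.array([[150,180],[375,228]])/4.5+[280,160],18);print("top face@bed",(tp@ex).round(1))
E
python3 m.py
```

```text
bed yaw -0.20695274 -0.20922321
cheek [367   3] [404  42]
cheek [226   3] [263  42]
bed L,R in jig-y frame 173.1 14.8 mid 93.95
cheek y [113.7  73.7 128.4  59.3] front x [585.3 585.2 585.3 585.2]
rail 94 width 23.6 y [104.2  80.5 104.   80.5] front x [566.8 567.  502.3 502.3]
rail yaw -0.20827121393696435
tcp x,y 482.2873037533192 92.90023151811445
bed near-edge x [421.  420.8]
top face@bed [600.9 601.3]
```

The rail is square to the jig and 1.5 mm off the pocket's middle. Lowering now, with that correction.

```bash
python3 -m crank '[[0.3,1.5,-20,0,0,0],[0,0,-16,0,0,0],[0,0,-8,0,0,0],[0,0,-3,0,0,0],[0,0,0,0,0,0]]'|sed -n '2p;4,6p'; python3 -m crank '[[0,0,-2,0,0,0],[0,0,0,0,0,0]]'|sed -n '2p;4,6p';  python3 -m crank '[[0,0,-1.5,0,0,0],[0,0,0,0,0,0]]'|sed -n '2p;4,6p'
```

```text
tcp_pos: [491.7, -6.7, -10.4]
force: [0.2, 0.4, -0.1]
gripper_width: 23.5
grip_force: 34.8
tcp_pos: [491.7, -6.4, -12.4]
force: [-0.7, -0.3, 0.0]
gripper_width: 23.4
grip_force: 34.8
tcp_pos: [491.5, -6.4, -14.1]
force: [-0.6, 0.0, -1.0]
gripper_width: 23.4
grip_force: 34.8
```

```bash
for i in 1; do python3 -m crank '[[0,0,-1,0,0,0],[0,0,0,0,0,0]]'|sed -n '2p;4p'; python3 -m crank '[[0,0,-1,0,0,0],[0,0,0,0,0,0]]'|sed -n '2p;4p'; done
python3 - <<'E'
from h import *
s=env.get_state();np.save("s5.npy",s,allow_pickle=True);cv2.imwrite("pics/w5.png",env.read_camera("wrist"));print(s['time'],s['tcp_pos'],s['force'])
hsv=cv2.cvtColor(cv2.imread("pics/w5.png"),cv2.COLOR_BGR2HSV)
w=cv2.inRange(hsv,(0,0,170),(180,60,255));w[160:]=0
for k in cv2.findContours(w,0,2)[0]:
    if cv2.contourArea(k)>100:print("cheek",k[:,0].min(0),k[:,0].max(0))
E
```

```text
tcp_pos: [491.5, -6.4, -15.2]
force: [0.4, 0.1, -0.8]
tcp_pos: [491.6, -6.4, -15.5]
force: [-2.3, -0.4, 11.1]
9.025 [491.60097242  -6.42646208 -15.47318642] [-2.28014215 -0.36085501 11.11143928]
cheek [400   0] [450  16]
cheek [198   0] [249  16]
```

View pics/w5.png

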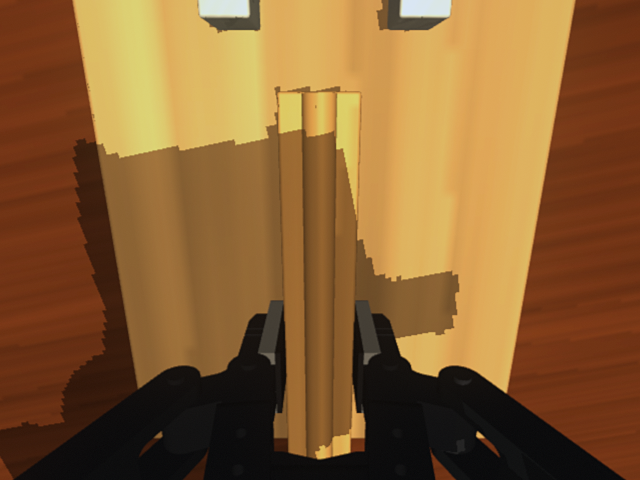

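Rail on the bed (11 N of contact). Its end is at columns 278-361 and the cheek inner edges are at 249 and 400, so it sits about 1.4 mm to the left. I'll ease off the down force, centre it and advance.

```bash
python3 -m crank '[[-0.3,-1.4,0.7,0,0,0],[0,0,0,0,0,0]]'|sed -n '2p;4p'; python3 -m crank '[[5.9,-1.25,0,0,0,0],[5.9,-1.25,0,0,0,0],[5.9,-1.25,0,0,0,0],[5.9,-1.25,0,0,0,0],[0,0,0,0,0,0]]'|sed -n '2p;4,6p'
```

```text
tcp_pos: [491.3, -8.0, -15.4]
force: [0.2, 0.6, -1.0]
tcp_pos: [516.0, -13.0, -15.4]
force: [1.4, -0.8, 0.8]
gripper_width: 23.2
grip_force: 35.1
```

```bash
python3 -m crank '[[3.9,-0.83,0,0,0,0],[2.9,-0.62,0,0,0,0],[2.9,-0.62,0,0,0,0],[0,0,0,0,0,0]]'|sed -n '1,6p'
```

```text
time: 10.45
tcp_pos: [524.7, -15.0, -15.4]
orientation: [-0.0, 0.994, -0.105, 0.0]
force: [-0.7, 0.8, 2.4]
gripper_width: 23.2
grip_force: 35.2
```

```bash
python3 -m crank '[[2.9,-0.62,0,0,0,0],[2.9,-0.62,0,0,0,0],[0,0,0,0,0,0]]'|sed -n '2p;4p';python3 -m crank '[[2.9,-0.62,0,0,0,0],[0,0,0,0,0,0],[0,0,0,0,0,0]]'|sed -n '2p;4,6p'
```

```text
tcp_pos: [528.8, -15.9, -15.4]
force: [-5.9, 1.9, 6.7]
tcp_pos: [530.8, -16.3, -15.5]
force: [-7.7, 3.3, 9.8]
gripper_width: 23.2
grip_force: 36.2
```

Contact is made, but the down force is adding bed friction. I'll lift slightly as I continue.

```bash
python3 -m crank '[[0,0,0.7,0,0,0],[0,0,0,0,0,0],[0,0,0,0,0,0]]'|sed -n '2p;4p';python3 -m crank '[[2.9,-0.62,0,0,0,0],[0,0,0,0,0,0],[0,0,0,0,0,0]]'|sed -n '2p;4,6p'
```

```text
tcp_pos: [531.3, -16.4, -15.3]
force: [-5.1, 1.4, -0.5]
tcp_pos: [533.8, -17.0, -15.4]
force: [-6.6, 2.2, 1.1]
gripper_width: 23.2
grip_force: 35.0
```

The slope is 0.6 N/mm, as expected from the springs. It now pushes 6.9 N and needs about 5 mm more.

```bash
python3 -m crank '[[2,-0.43,0.1,0,0,0],[2,-0.43,0.1,0,0,0],[0,0,0,0,0,0],[0,0,0,0,0,0]]'|sed -n '2p;4p';python3 -m crank '[[1.4,-0.3,0,0,0,0],[0,0,0,0,0,0],[0,0,0,0,0,0]]'|sed -n '1,6p'
python3 - <<'E'
from h import *
F=[];P=[]
for i in range(4):
    im=env.read_camera(("wrist","top","scene","wrist")[i]);s=env.get_state();F.append(s['force']);P.append(s['tcp_pos'])
    if i<3:cv2.imwrite(f"pics/f{i}.png",im)
F=np.array(F);ex=np.array([.9784,-.2068]);print(F.round(1).tolist(),(F[:,:2]@ex).round(1),np.mean(P,0),np.mean(P,0)[:2]@ex,s['grip_force'])
a=cv2.imread("pics/f0.png");b=cv2.imread("pics/f1.png")[160:290,280:390]
cv2.imwrite("pics/f.png",np.hstack([cv2.resize(a,(480,360)),cv2.resize(b,(305,360),interpolation=cv2.INTER_CUBIC)]))
E
```

```text
tcp_pos: [537.0, -17.7, -15.3]
force: [-8.3, 2.2, 1.5]
time: 12.82
tcp_pos: [538.1, -17.9, -15.3]
orientation: [-0.0, 0.995, -0.105, -0.003]
force: [-8.5, 3.7, 2.7]
gripper_width: 23.4
grip_force: 35.2
[[-9.8, 2.7, 1.9], [-8.9, 2.4, 1.9], [-8.4, 2.7, 1.5], [-8.7, 3.4, 2.2]] [-10.1  -9.2  -8.8  -9.2] [538.04856643 -17.90637886 -15.33667455] 530.1297565474576 35.22200345993042
```

View pics/f.png

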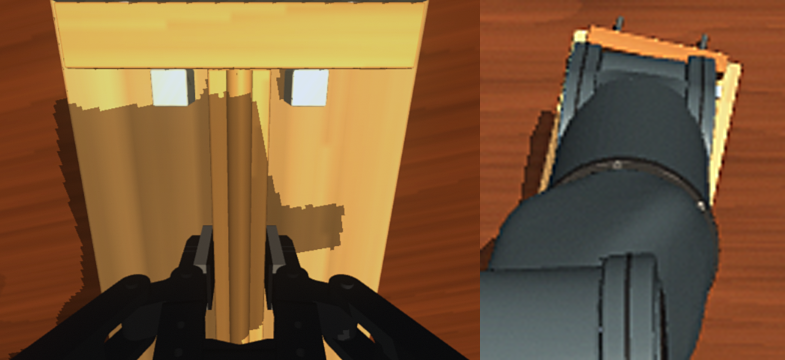

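The rail end (columns 209-269 in the left half) is flush on the face and centred between the cheeks (188 and 292). The push is about 9.3 N. One small step more, then I'll let it settle.

```bash
python3 -m crank '[[1,-0.2,0,0,0,0],[0,0,0,0,0,0],[0,0,0,0,0,0],[0,0,0,0,0,0],[0,0,0,0,0,0]]'|sed -n '2p;4,6p'; python3 -m crank '[[0,0,0,0,0,0],[0,0,0,0,0,0],[0,0,0,0,0,0],[0,0,0,0,0,0],[0,0,0,0,0,0]]'|sed -n '1,6p'
python3 - <<'E'
from h import *
F=[]
for i in range(6):
    env.read_camera("wrist");F.append(env.get_state()['force'])
print(np.mean(F,0).round(2),(np.array(F)[:,:2]@[.9784,-.2068]).round(1),env.get_state()['tcp_pos'])
E
```

```text
tcp_pos: [538.7, -18.1, -15.4]
force: [-9.7, 3.1, 3.3]
gripper_width: 23.5
grip_force: 35.3
time: 14.28
tcp_pos: [538.7, -18.1, -15.4]
orientation: [-0.0, 0.995, -0.105, -0.003]
force: [-10.7, 3.2, 2.7]
gripper_width: 23.6
grip_force: 35.3
[-9.84  2.83  2.78] [-10.2  -9.6 -11.9 -10.5  -9.3  -9.9] [538.6951226  -18.04277428 -15.38032383]
```

Steady at about 10 N push and 35 N grip, so I'm handing it in.

```bash
python3 -c "
from cell import env
print(env.job_done())"
```

```text
the job is handed in; nothing more can be done
None
```

The short rail lies flat on the jig bed, its end square against the crosspiece and centred between the cheeks, still held at 35 N and pushed with a steady 10 N or so; handed in at about 15 s.

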